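Push the forgotten square bench stop down

TASK

Of the bench stops on the workbench, one with a square head has been left standing up: push it gently all the way down with the fingertips, until its head sits on its iron foot, then withdraw. It must not be pulled up. Do not touch the other stops, whether up or down, and leave all the loose things where they lie.

Things in the scene. Friction and masses are not known exactly. Their poses are not given: they have to be found in the camera images.
- square_raised_top (a point): the stop to push down: square wooden head, 30 x 30 mm, 10 mm thick, left standing 14 to 19 mm too high; its top is 50 mm above the bench when fully down. The point is the centre of the head's flat top, z up, x along the foot's own x (it is turned at random)
- square_raised_foot: iron foot of the stop to push down, screwed to the bench, like those of the other four: 60 mm wide flange, 33 mm wide collar whose top is 40 mm above the bench; origin on the bench, on the stop's axis, z up. A 16 mm steel stem slides straight up and down in it
- square_raised (a joint): it slides with about 4 N of friction and stays where it is left; height of the raised square-headed stop: 0 fully raised, 0.022 m fully down (head on the collar), grows downward; starts at 0.003 to 0.008
- square_low_top (a point): another stop, square wooden head, 30 x 30 mm, already fully down, leave alone. The point is the centre of the head's flat top, z up, x along the foot's own x (it is turned at random)
- round_raised_1_top (a point): another stop, round wooden head, 32 mm across, raised, to stay raised. The point is the centre of the head's flat top, z up, x along the foot's own x (it is turned at random)
- round_raised_2_top (a point): another stop, round wooden head, 32 mm across, raised, to stay raised. The point is the centre of the head's flat top, z up, x along the foot's own x (it is turned at random)
- round_low_top (a point): another stop, round wooden head, 32 mm across, fully down, leave alone. The point is the centre of the head's flat top, z up, x along the foot's own x (it is turned at random)
- wing_nut_1: black iron wing nut, 20 x 42 x 19 mm, loose bystander; origin at the centre of its underside
- brass_tin: open brass tin, 58 mm across, 39 mm high, loose bystander; origin at the centre of its underside
- sheave_5: dark turned wooden sheave, 63 mm across, 22 mm high, loose bystander; origin at the centre of its underside
- ring_2: pale ring, 75 mm across, 14 mm high, loose bystander; origin at the centre of its underside
- grey_tin: open grey tin, 65 mm across, 86 mm high, loose bystander; origin at the centre of its underside
- spanner_3: thin dark spanner, 28 x 149 x 5 mm, its length along its own y, loose bystander; origin at the centre of its underside
- pencil_1: orange-brown pencil, 8 x 150 x 7 mm, its length along its own y, loose bystander; origin at the centre of its underside

How it is judged:
By the outcome, as a careful person would: the job done as asked, in the order asked, and still so for the second after the job is handed in, with the robot touching nothing.
It also fails if it takes over 48 s, if anything falls off the work surface, if the arm or the gripper's body presses on something with over 40 N, if the wrist force passes 120 N, or if a joint passes its speed limit or range.

ROBOT

A 6-joint arm with a two-finger parallel gripper is mounted at the origin on a cart in front of the work surface, level with it; the furniture and walls round the work are solid. World frame = base frame: x ahead of the robot, y to its left, z up, the work surface at z = 0. Lengths are in m, angles in degrees, forces in N, time in s.
With the tool pointing down it reaches from about 0.3 to 0.75 m from the base axis. Payload 8.5 kg.
Tool frame: the origin (TCP) lies between the finger pads; the fingertips stand 22 mm ahead of it and the grasp point (between the pads) lies 3 mm ahead of it (env.nose_length is the distance from the TCP to the fingertips, in m); z points along the fingers, x is the direction in which the jaws open and shut, and the axes are right-handed (so a half turn about z gives the same grasp; the last joint's range is limited). The gripper opens to 85 mm and grips with 20 to 120 N. Pads are 22 mm wide; open, the fingers measure 114 mm over their backs; the gripper's body (76 mm by 85 mm) begins 54 mm behind the grasp point. The pads swing forward as they close: fully open they stand 13 mm farther back than shut.
Start: joints at [52.695, 21.807, 74.336, -0, 83.858, -12.336], TCP at [0.232, 0.499, 0.227] pointing down, gripper open.
Joint ranges: [-178.18, 178.18], [-50.72, 133.34], [12.68, 142.11], [-81.47, 261.47], [9.98, 163.14], [-165.26, 165.26]. Speed limits (degrees/s): [136.94, 136.94, 180, 180, 180, 180].

INTERFACE

Orientations are given as a 3x3 rotation matrix whose columns are the frame's x, y, z axes.
In Python, from rig import env gives the robot as it stands.
- The arm moves only by the tool arm_command, never from a script. Its argument "steps" is a list of rows, each an object with "delta_pos": the shift along the world's x, y, z in mm, a list of three; "dr": the turn, a rotation vector about the world's x, y, z in degrees, a list of three. In form: [{"delta_pos": [dx, dy, dz], "dr": [wx, wy, wz]}, ...]. A call has 1 to 20 rows; each row shifts and turns the commanded pose from where the row before left it; what a row does not reach is not made up. A row lasts 1/10 s, in which the tool goes at most 50 mm and 8.59 degrees, less where a joint would pass 70% of its speed; a pose out of reach is approached as far as the arm can. A call with a gripper value outside its range is refused whole. "grip" is the opening, from 0 (shut) to 1 (fully open), set as the call begins (left out, the last holds). The fingers move at their own pace and stop on an object; "squeeze" is the grip in N (left out, the last holds). Time passes only in rows, so rows that do not move let the fingers close. It gives the time, the measured TCP pose, the force and the opening at its end, in the units of the state.
- env.observe(): the state, without advancing time (a new reading comes with each control period).
- env.get_image(name): name is "side" or "top" or "wrist"; returns the picture (400x640x3 uint8, blue, green, red); there is no depth.
- env.get_calibration(name): a dict with "fx", "fy", "cx", "cy" (pixels), "view" (4x4, takes a point from world to camera coordinates). Camera axes: x right, y up, looking along -z (the intrinsics and any distortion apply to the point x, -y, -z); pixel columns grow to the right and rows downward; lengths in m; the calibration is good to about 2 mm. A picture is of the moment at which its call begins: read the wrist's pose just before it. get_calibration takes no time and is no camera call; for the wrist camera it gives the pose at the moment of the call.
- env.close_job(): hands the job in, once; it reports no verdict.
The state is a dict: "time_s": time; "q": joint angles; "qvel": joint speeds; "joint_efforts": joint torques, N m; "position": TCP position; "tool_rot": TCP orientation; "ft_force": force on the tool from outside, world axes, zero at the start; "wrist_torque": the same for the moment, N m; "grip_width": finger opening in m.
Only numpy, scipy, OpenCV 4.12 (cv2) and the standard library are available. Lean on these libraries where they do the work, as an engineer would, in place of code of your own. Each camera call takes 0.05 s, during which the arm holds its last target. There are 200 camera calls.

## Working session

There is one attempt and no reset: what is moved stays moved. The work goes in short steps, Python scripts to look and compute and a tool call to move; the robot and the scene stay as the last step left them, time stands still between calls to the robot, and variables do not carry over. Pictures are saved under pics/ and viewed, about 8 in all and at most 12, crops included, and the job is handed in when it is done.

Besides the shell and the picture viewer there is one more tool, called after ">>>" in YAML: its name, and indented under it one key for each argument. arm_command: Moves the arm, as the interface text tells. Its arguments: {"type":"object","properties":{"steps":{"type":"array"},"grip":{"type":"number"},"squeeze":{"type":"number"}},"required":["steps"]}

```bash
mkdir -p pics; cat > h.py <<'E'
import numpy as np, cv2
from rig import env
def ray(c,u,v):
    V=np.array(c["view"]);R=V[:3,:3];t=V[:3,3]
    K=np.array([[c["fx"],0,c["cx"]],[0,c["fy"],c["cy"]],[0,0,1]])
    d=np.linalg.solve(K,[u,v,1]);d=np.array([d[0],-d[1],-d[2]])
    return -R.T@t, R.T@d
def onz(c,u,v,z):
    o,d=ray(c,u,v);return o+d*(z-o[2])/d[2]
def proj(c,p):
    V=np.array(c["view"]);q=V[:3,:3]@p+V[:3,3]
    return np.array([c["fx"]*q[0]/-q[2]+c["cx"],c["fy"]*-q[1]/-q[2]+c["cy"]])
def two(c1,p1,c2,p2):
    a,d=ray(c1,*p1);b,e=ray(c2,*p2)
    s=np.linalg.lstsq(np.c_[d,-e],b-a,rcond=None)[0]
    x,y=a+d*s[0],b+e*s[1];return (x+y)/2,np.linalg.norm(x-y)
E
python3 - <<'E'
from h import *
for n in("top","side"):
    im=env.get_image(n);cv2.imwrite(f"pics/{n}.png",im)
    c=env.get_calibration(n);print({k:v for k,v in c.items() if k!="view"});print(np.round(ray(c,320,200),3))
s=env.observe();print(s["position"],s["ft_force"],s["time_s"],s["grip_width"])
E
```

```text
{'fx': 445.91635600634146, 'fy': 445.91635600634146, 'cx': 320.6258242332718, 'cy': 193.90366450087396}
[[ 0.419  0.09   1.572]
 [ 0.053  0.013 -0.999]]
{'fx': 390.7389074217564, 'fy': 390.7389074217564, 'cx': 319.3719888065197, 'cy': 195.62141468547642}
[[ 0.515  1.027  0.843]
 [-0.01  -0.752 -0.66 ]]
[0.23198656 0.49839414 0.22597486] [-0.66885095  0.38729991  0.11807163] 0.1 0.08541700586310004
```

View pics/top.png

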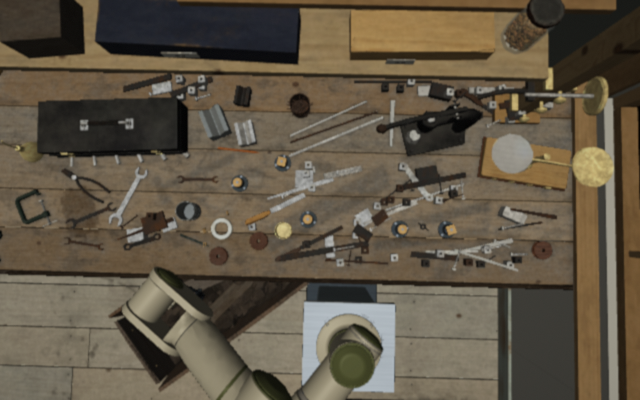

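View pics/side.png

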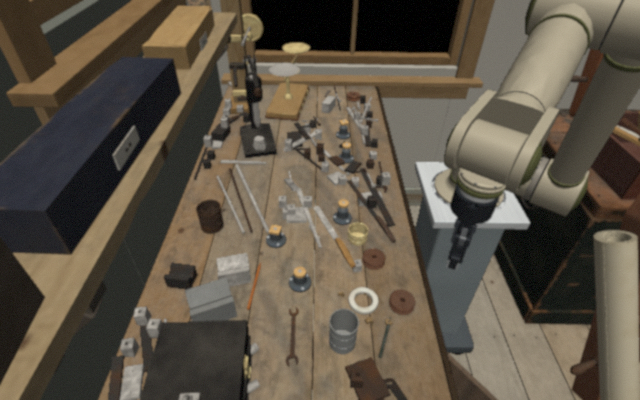

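The top view shows five stops, at about (239,183), (283,161), (308,219), (402,229) and (449,230). In the side view they are at about (300,275), (275,234), (343,209), (346,150) and (343,126). I'll enlarge them.

```bash
python3 - <<'E'
from h import *
T=cv2.imread("pics/top.png");S=cv2.imread("pics/side.png")
P=[(239,183),(283,161),(308,219),(402,229),(449,230)];ct,cs=env.get_calibration("top"),env.get_calibration("side")
r1=[];r2=[]
for p in P:
    x=onz(ct,*p,.055);q=proj(cs,x);print(p,x.round(3),q.round(0))
    f=lambda I,u,v:cv2.resize(cv2.getRectSubPix(I,(32,32),(float(u),float(v))),(160,160),interpolation=cv2.INTER_CUBIC)
    r1.append(f(T,*p));r2.append(f(S,*q))
cv2.imwrite("pics/m.png",np.vstack([np.hstack(r1),np.hstack(r2)]))
E
```

```text
(239, 183) [0.551 0.388 0.055] [301. 266.]
(283, 161) [0.63  0.24  0.055] [275. 225.]
(308, 219) [0.434 0.149 0.055] [343. 204.]
(402, 229) [ 0.408 -0.17   0.055] [346. 146.]
(449, 230) [ 0.408 -0.329  0.055] [344. 124.]
```

View pics/m.png

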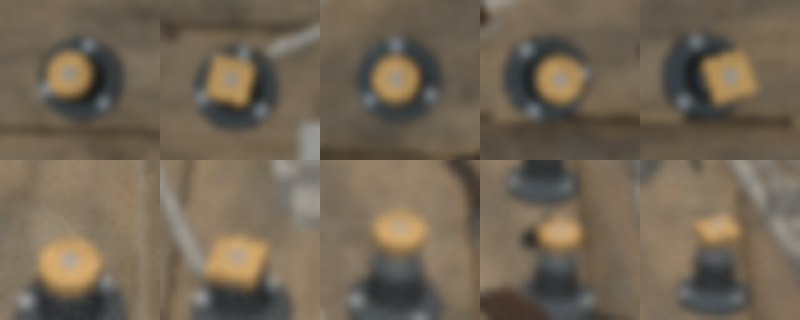

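Stops 2 and 5 have square heads, and 5 looks raised. I'll triangulate all the heads to check.

```bash
python3 - <<'E'
from h import *
T=cv2.imread("pics/top.png");S=cv2.imread("pics/side.png")
P=[(239,183),(283,161),(308,219),(402,229),(449,230)];ct,cs=env.get_calibration("top"),env.get_calibration("side")
def cen(I,u,v,r=14):
    u,v=int(u),int(v);h=cv2.cvtColor(I,cv2.COLOR_BGR2HSV)[v-r:v+r+1,u-r:u+r+1]
    m=cv2.inRange(h,(8,95,130),(25,255,255));n,l,st,c=cv2.connectedComponentsWithStats(m)
    k=1+np.argmax(st[1:,4]);return c[k]+[u-r,v-r],st[k,4],(l==k)
for p in P:
    a,n,_=cen(T,*p);b,m,_=cen(S,*proj(cs,onz(ct,*p,.055)))
    x,g=two(ct,a,cs,b);print(a.round(1),n,b.round(1),m,x.round(4),round(g,4))
E
```

```text
[236.6 181.6] 50 [299.3 271.5] 97 [0.5559 0.3979 0.0471] 0.0001
[281. 161.] 60 [274.9 228.9] 89 [0.631  0.2475 0.0468] 0.0001
[307.1 218.9] 55 [343.1 202.7] 68 [0.434  0.1515 0.0642] 0.0003
[402.1 228.9] 59 [346.2 144.5] 43 [ 0.4083 -0.1697  0.0614] 0.0003
[451.2 229.4] 75 [343.6 121.8] 41 [ 0.4106 -0.3353  0.0593] 0.0004
```

The raised square stop is #5, at about (0.411, -0.335). Next I move above it with the fingers shut.

>>> arm_command:
  steps:
    - {"delta_pos": [15, -25, 0], "dr": [0, 0, -3]}
    - {"delta_pos": [15, -25, 0], "dr": [0, 0, -3]}
    - {"delta_pos": [15, -25, 0], "dr": [0, 0, -3]}
    - {"delta_pos": [15, -25, 0], "dr": [0, 0, -3]}
    - {"delta_pos": [15, -25, 0], "dr": [0, 0, -3]}
    - {"delta_pos": [15, -25, 0], "dr": [0, 0, -3]}
    - {"delta_pos": [15, -25, 0], "dr": [0, 0, -3]}
    - {"delta_pos": [15, -25, 0], "dr": [0, 0, -3]}
    - {"delta_pos": [15, -25, 0], "dr": [0, 0, -3]}
    - {"delta_pos": [15, -25, 0], "dr": [0, 0, -3]}
    - {"delta_pos": [15, -25, 0], "dr": [0, 0, -3]}
    - {"delta_pos": [15, -25, 0], "dr": [0, 0, -3]}
  grip: 0
  squeeze: 20

```text
time_s: 1.3
position: [0.4125, 0.1974, 0.2263]
tool_rot: [[0.875, 0.483, -0.001], [0.483, -0.875, -0.0], [-0.001, -0.0, -1.0]]
ft_force: [0.8, 0.1, 0.8]
grip_width: -0.0005
```

>>> arm_command:
  steps:
    - {"delta_pos": [0, -30, 0], "dr": [0, 0, -3]}
    - {"delta_pos": [0, -30, 0], "dr": [0, 0, -3]}
    - {"delta_pos": [0, -30, 0], "dr": [0, 0, -3]}
    - {"delta_pos": [0, -30, 0], "dr": [0, 0, -3]}
    - {"delta_pos": [0, -30, 0], "dr": [0, 0, -3]}
    - {"delta_pos": [0, -30, 0], "dr": [0, 0, -3]}
    - {"delta_pos": [0, -30, 0], "dr": [0, 0, -3]}
    - {"delta_pos": [0, -30, 0], "dr": [0, 0, -3]}
    - {"delta_pos": [0, -30, 0], "dr": [0, 0, -3]}
    - {"delta_pos": [0, -30, 0], "dr": [0, 0, -3]}
    - {"delta_pos": [0, -30, 0], "dr": [0, 0, -3]}
    - {"delta_pos": [0, -30, 0], "dr": [0, 0, -3]}
    - {"delta_pos": [0, -30, 0], "dr": [0, 0, -3]}
    - {"delta_pos": [0, -30, 0], "dr": [0, 0, -3]}
    - {"delta_pos": [0, -30, 0], "dr": [0, 0, -3]}
    - {"delta_pos": [0, -30, 0], "dr": [0, 0, -3]}
    - {"delta_pos": [0, -20, 0], "dr": [0, 0, -3]}
    - {"delta_pos": [0, 0, 0], "dr": [0, 0, 0]}
    - {"delta_pos": [0, 0, 0], "dr": [0, 0, 0]}

```text
time_s: 3.2
position: [0.4121, -0.3008, 0.2262]
tool_rot: [[0.928, -0.374, -0.001], [-0.374, -0.928, 0.001], [-0.001, -0.001, -1.0]]
ft_force: [0.1, 0.1, 0.7]
grip_width: -0.0002
```

```bash
python3 - <<'E'
from h import *
s=env.observe();c=env.get_calibration("wrist");im=env.get_image("wrist");cv2.imwrite("pics/w1.png",im)
print(s["position"],s["tool_rot"],s["ft_force"],s["grip_width"],s["time_s"])
h=cv2.cvtColor(im,cv2.COLOR_BGR2HSV);m=cv2.inRange(h,(8,95,130),(25,255,255))
n,l,st,cc=cv2.connectedComponentsWithStats(m)
print("pred",proj(c,np.array([.411,-.335,.066])))
for k in range(1,n):
    if st[k,4]>150: print(st[k],cc[k],onz(c,*cc[k],.066).round(4),onz(c,*cc[k],.05).round(4))
E
```

```text
[ 0.41206209 -0.30084408  0.22622948] [[ 9.27532814e-01 -3.73741376e-01 -5.12121426e-04]
 [-3.73740762e-01 -9.27532662e-01  1.00153703e-03]
 [-8.49325178e-04 -7.37557808e-04 -9.99999367e-01]] [0.07906858 0.10197996 0.6558782 ] -0.000205423696576436 3.2
pred [335.28332932 211.26268134]
[  505   201   109   183 10447] [562.36077343 283.1593759 ] [ 0.6364 -0.526   0.066 ] [ 0.6467 -0.541   0.05  ]
```

View pics/w1.png

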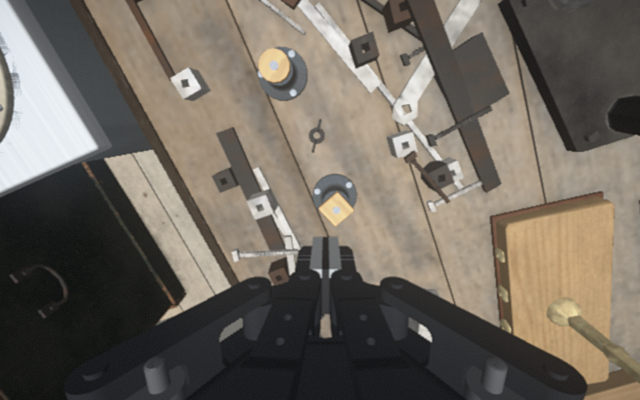

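The wrist view shows the raised square head at about (336,209), close to the predicted (335,211). Its foot is at about (334,192) and the wing nut at (317,135). I'll refine the position from close by.

```bash
python3 - <<'E'
from h import *
c=env.get_calibration("wrist");im=cv2.imread("pics/w1.png")
h=cv2.cvtColor(im,cv2.COLOR_BGR2HSV);m=cv2.inRange(h,(8,70,120),(28,255,255));m[:185]=0;m[236:]=0;m[:,:312]=0;m[:,362:]=0
n,l,st,cc=cv2.connectedComponentsWithStats(m);k=1+np.argmax(st[1:,4]);print(st[k],cc[k])
for z in(.062,.066):print(onz(c,*cc[k],z).round(4))
ct=env.get_calibration("top");print(two(ct,(451.2,229.4),c,cc[k]))
print("foot",onz(c,334.5,194,.008))
E
```

```text
[319 192  35  34 626] [335.93450479 208.67891374]
[ 0.4126 -0.3333  0.062 ]
[ 0.4129 -0.3321  0.066 ]
(array([ 0.41049379, -0.34176358,  0.03554613]), np.float64(0.0003751514544685103))
foot [ 0.41383273 -0.33032761  0.008     ]
```

>>> arm_command:
  steps:
    - {"delta_pos": [0, -16, 0], "dr": [0, 0, 0]}
    - {"delta_pos": [0, -16, 0], "dr": [0, 0, 0]}
    - {"delta_pos": [0, 0, -20], "dr": [0, 0, 0]}
    - {"delta_pos": [0, 0, -20], "dr": [0, 0, 0]}
    - {"delta_pos": [0, 0, -20], "dr": [0, 0, 0]}
    - {"delta_pos": [0, 0, -20], "dr": [0, 0, 0]}
    - {"delta_pos": [0, 0, -20], "dr": [0, 0, 0]}
    - {"delta_pos": [0, 0, -15], "dr": [0, 0, 0]}
    - {"delta_pos": [0, 0, -10], "dr": [0, 0, 0]}
    - {"delta_pos": [0, 0, 0], "dr": [0, 0, 0]}
    - {"delta_pos": [0, 0, 0], "dr": [0, 0, 0]}

```text
time_s: 4.35
position: [0.4124, -0.3339, 0.1019]
tool_rot: [[0.927, -0.374, 0.0], [-0.374, -0.927, -0.001], [0.001, 0.0, -1.0]]
ft_force: [0.4, -0.1, 0.3]
grip_width: -0.0001
```

```bash
python3 - <<'E'
from h import *
s=env.observe();print(s["position"],s["ft_force"],env.nose_length)
W=env.get_image("wrist");S=env.get_image("side");cs=env.get_calibration("side");ct=env.get_calibration("top")
q=proj(cs,np.array([.412,-.333,.06]))
a=cv2.resize(cv2.getRectSubPix(S,(60,60),tuple(map(float,q))),(400,400),interpolation=cv2.INTER_CUBIC)
b=W[:,140:540]
cv2.imwrite("pics/w2.png",np.hstack([b,a]))
E
```

```text
[ 0.41237275 -0.33394883  0.10194278] [ 0.36414587 -0.10816963  0.31247878] 0.022
```

View pics/w2.png

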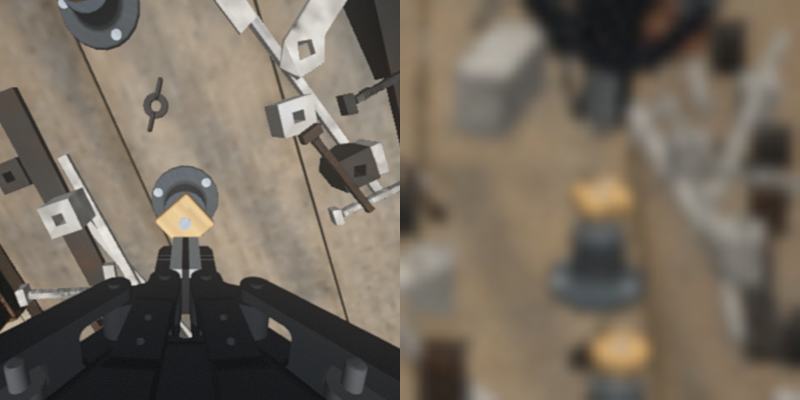

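```bash
python3 - <<'E'
from h import *
s=env.observe();c=env.get_calibration("wrist");cs=env.get_calibration("side")
R=np.array(s["tool_rot"]);p=np.array(s["position"])
print(p,"q",s["q"],"t",s["time_s"])
for n,x in (("tcp",p),("tip",p+.022*R[:,2]),("head66",np.array([.4125,-.333,.066])),("pad corner+",p+.022*R[:,2]+.011*R[:,1]),("pad corner-",p+.022*R[:,2]-.011*R[:,1])):
    print(n,x.round(3),"wrist",proj(c,x).round(0)-[140,0],"side",proj(cs,x).round(1))
print("side crop ctr",proj(cs,np.array([.412,-.333,.06])))
for z in(.062,.066,.07):print("head by wrist",z,onz(c,140+185,223,z),onz(c,140+185,216,z))
print(ray(c,320,200))
E
```

```text
[ 0.4124594  -0.33391381  0.1023242 ] q [-5.17838870e+01  2.70830339e+01  8.83522467e+01 -1.59147879e-03
  6.44732800e+01 -2.98173548e+01] t 4.45
tcp [ 0.412 -0.334  0.102] wrist [185. 246.] side [343.7 112.2]
tip [ 0.412 -0.334  0.08 ] wrist [185. 231.] side [343.3 117.2]
head66 [ 0.412 -0.333  0.066] wrist [184. 222.] side [343.2 120.6]
pad corner+ [ 0.408 -0.344  0.08 ] wrist [185. 247.] side [344.3 116. ]
pad corner- [ 0.417 -0.324  0.08 ] wrist [185. 215.] side [342.4 118.5]
side crop ctr [343.19859342 121.9440988 ]
head by wrist 0.062 [ 0.41218957 -0.3352196   0.062     ] [ 0.4141406  -0.33037421  0.062     ]
head by wrist 0.066 [ 0.4127489  -0.33381581  0.066     ] [ 0.41465846 -0.32907338  0.066     ]
head by wrist 0.07 [ 0.41330822 -0.33241202  0.07      ] [ 0.41517633 -0.32777255  0.07      ]
(array([ 0.43851214, -0.26915501,  0.2502463 ]), array([-0.11848515, -0.25072679, -0.96094994]))
```

The lateral alignment is good. The drawn fingertips look a bit higher than the nominal 22 mm ahead of the TCP, so I'll descend slowly and go by the force.

>>> arm_command:
  steps:
    - {"delta_pos": [0, 0, -2], "dr": [0, 0, 0]}
    - {"delta_pos": [0, 0, -2], "dr": [0, 0, 0]}
    - {"delta_pos": [0, 0, -2], "dr": [0, 0, 0]}
    - {"delta_pos": [0, 0, -2], "dr": [0, 0, 0]}
    - {"delta_pos": [0, 0, -2], "dr": [0, 0, 0]}
    - {"delta_pos": [0, 0, -2], "dr": [0, 0, 0]}
    - {"delta_pos": [0, 0, -1], "dr": [0, 0, 0]}

```text
time_s: 5.15
position: [0.4121, -0.3334, 0.0883]
tool_rot: [[0.927, -0.374, -0.0], [-0.374, -0.927, 0.0], [-0.0, -0.0, -1.0]]
ft_force: [-0.2, 0.7, 0.2]
grip_width: -0.0003
```

>>> arm_command:
  steps:
    - {"delta_pos": [0, 0, -1], "dr": [0, 0, 0]}
    - {"delta_pos": [0, 0, -1], "dr": [0, 0, 0]}
    - {"delta_pos": [0, 0, -1], "dr": [0, 0, 0]}

```text
time_s: 5.45
position: [0.4122, -0.3334, 0.0855]
tool_rot: [[0.927, -0.374, 0.0], [-0.374, -0.927, -0.0], [0.0, 0.0, -1.0]]
ft_force: [1.0, 0.7, -0.7]
grip_width: -0.0002
```

>>> arm_command:
  steps:
    - {"delta_pos": [0, 0, -1], "dr": [0, 0, 0]}
    - {"delta_pos": [0, 0, -1], "dr": [0, 0, 0]}
    - {"delta_pos": [0, 0, -1], "dr": [0, 0, 0]}

```text
time_s: 5.75
position: [0.4122, -0.3334, 0.0824]
tool_rot: [[0.927, -0.374, -0.0], [-0.374, -0.927, 0.0], [-0.0, -0.0, -1.0]]
ft_force: [-0.6, -0.2, 0.8]
grip_width: -0.0001
```

```bash
python3 - <<'E'
from h import *
W=env.get_image("wrist");S=env.get_image("side");cs=env.get_calibration("side")
q=proj(cs,np.array([.412,-.333,.06]))
a=cv2.resize(cv2.getRectSubPix(S,(40,40),tuple(map(float,q))),(400,400),interpolation=cv2.INTER_CUBIC)
b=cv2.resize(W[140:300,245:405],(400,400),interpolation=cv2.INTER_CUBIC)
cv2.imwrite("pics/w3.png",np.hstack([b,a]))
E
```

```text
(no output)
```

View pics/w3.png

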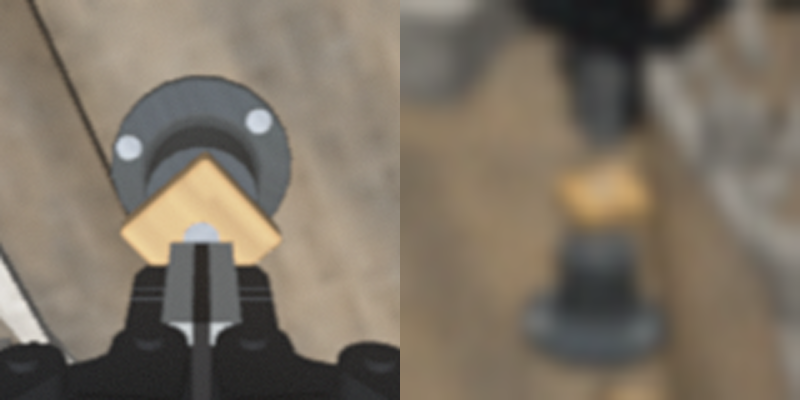

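```bash
python3 - <<'E'
from h import *
c=env.get_calibration("wrist");cs=env.get_calibration("side")
print(two(c,(325.3,236.8),cs,(343.7,115.9)))
for z in(.055,.06,.065,.07,.075,.08,.085,.09): x=onz(c,325.3,236.8,z);print(z,x.round(4),proj(cs,x).round(1))
# head centre and corners from wrist
f=lambda x,y:(245+x*.4,140+y*.4)
for n,p in dict(bolt=(201,232),far=(206,155),L=(121,232),R=(281,240)).items():
    print(n,[onz(c,*f(*p),z).round(4)[:2] for z in(.055,.065,.07)])
print(np.linalg.norm(onz(c,*f(121,232),.066)-onz(c,*f(281,240),.066)))
for z in (.05,.055,.06,.065,.07): print(z,np.linalg.norm(onz(c,*f(121,232),z)-onz(c,*f(281,240),z)))
E
```

```text
(array([ 0.41397193, -0.32502554,  0.09086466]), np.float64(0.003835856484199437))
0.055 [ 0.4101 -0.3393  0.055 ] [343.5 122.3]
0.06 [ 0.411  -0.3373  0.06  ] [343.4 121.4]
0.065 [ 0.4118 -0.3353  0.065 ] [343.3 120.5]
0.07 [ 0.4126 -0.3332  0.07  ] [343.2 119.7]
0.075 [ 0.4134 -0.3312  0.075 ] [343.1 118.8]
0.08 [ 0.4142 -0.3292  0.08  ] [343.  117.9]
0.085 [ 0.415  -0.3272  0.085 ] [342.8 117. ]
0.09 [ 0.4158 -0.3252  0.09  ] [342.7 116.1]
bolt [array([ 0.4113, -0.3366]), array([ 0.4128, -0.3328]), array([ 0.4136, -0.3308])]
far [array([ 0.4204, -0.3173]), array([ 0.4214, -0.3146]), array([ 0.422 , -0.3132])]
L [array([ 0.3916, -0.3287]), array([ 0.3942, -0.3253]), array([ 0.3956, -0.3236])]
R [array([ 0.4302, -0.3467]), array([ 0.4307, -0.3423]), array([ 0.4309, -0.3401])]
0.039934592506474895
0.05 0.043821841786320224
0.055 0.04260707638636856
0.06 0.04139231098641688
0.065 0.040177545586465246
0.07 0.03896278018651356
```

The side view shows a clear gap of roughly 20 mm between fingertips and head, and there is no contact force. The tips really do sit higher than nominal, so I continue in small steps.

>>> arm_command:
  steps:
    - {"delta_pos": [0, 0, -1], "dr": [0, 0, 0]}
    - {"delta_pos": [0, 0, -1], "dr": [0, 0, 0]}
    - {"delta_pos": [0, 0, -1], "dr": [0, 0, 0]}
    - {"delta_pos": [0, 0, -1], "dr": [0, 0, 0]}

```text
time_s: 6.25
position: [0.4122, -0.3334, 0.0784]
tool_rot: [[0.927, -0.374, -0.0], [-0.374, -0.927, 0.0], [-0.0, -0.0, -1.0]]
ft_force: [0.7, 0.6, 0.4]
grip_width: 0.0001
```

>>> arm_command:
  steps:
    - {"delta_pos": [0, 0, -1], "dr": [0, 0, 0]}
    - {"delta_pos": [0, 0, -1], "dr": [0, 0, 0]}
    - {"delta_pos": [0, 0, -1], "dr": [0, 0, 0]}

```text
time_s: 6.55
position: [0.4122, -0.3334, 0.0754]
tool_rot: [[0.927, -0.374, -0.0], [-0.374, -0.927, 0.0], [-0.0, -0.0, -1.0]]
ft_force: [-0.4, -0.7, 0.1]
grip_width: -0.0
```

>>> arm_command:
  steps:
    - {"delta_pos": [0, 0, -1], "dr": [0, 0, 0]}
    - {"delta_pos": [0, 0, -1], "dr": [0, 0, 0]}
    - {"delta_pos": [0, 0, -1], "dr": [0, 0, 0]}

```text
time_s: 6.85
position: [0.4122, -0.3334, 0.0724]
tool_rot: [[0.927, -0.374, 0.0], [-0.374, -0.927, -0.0], [0.0, 0.0, -1.0]]
ft_force: [0.1, 0.1, 0.3]
grip_width: -0.0002
```

```bash
python3 - <<'E'
from h import *
s=env.observe();print(s["position"],s["ft_force"])
W=env.get_image("wrist");S=env.get_image("side");cs=env.get_calibration("side")
q=proj(cs,np.array([.412,-.333,.06]))
a=cv2.resize(cv2.getRectSubPix(S,(40,40),tuple(map(float,q))),(400,400),interpolation=cv2.INTER_CUBIC)
b=cv2.resize(W[140:300,245:405],(400,400),interpolation=cv2.INTER_CUBIC)
cv2.imwrite("pics/w4.png",np.hstack([b,a]))
E
```

```text
[ 0.4121794  -0.33342936  0.07244249] [0.11031516 0.05163517 0.28352416]
```

View pics/w4.png

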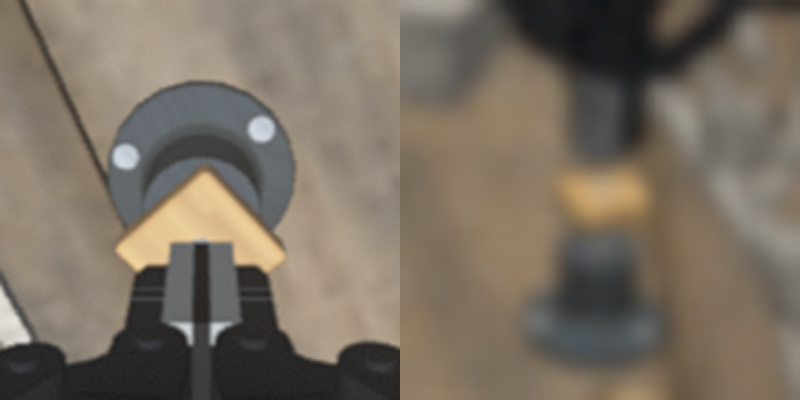

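The tips are still above the head (side row ~160 against the head at ~190) and the head is unmoved. I continue down.

>>> arm_command:
  steps:
    - {"delta_pos": [0, 0, -1], "dr": [0, 0, 0]}
    - {"delta_pos": [0, 0, -1], "dr": [0, 0, 0]}
    - {"delta_pos": [0, 0, -1], "dr": [0, 0, 0]}
    - {"delta_pos": [0, 0, -1], "dr": [0, 0, 0]}

```text
time_s: 7.35
position: [0.4122, -0.3334, 0.0684]
tool_rot: [[0.927, -0.374, 0.0], [-0.374, -0.927, -0.0], [0.0, 0.0, -1.0]]
ft_force: [0.4, -0.1, -0.4]
grip_width: 0.0002
```

>>> arm_command:
  steps:
    - {"delta_pos": [0, 0, -1], "dr": [0, 0, 0]}
    - {"delta_pos": [0, 0, -1], "dr": [0, 0, 0]}
    - {"delta_pos": [0, 0, -1], "dr": [0, 0, 0]}

```text
time_s: 7.65
position: [0.4122, -0.3334, 0.0654]
tool_rot: [[0.927, -0.374, -0.0], [-0.374, -0.927, 0.0], [-0.0, -0.0, -1.0]]
ft_force: [-0.6, -0.1, -0.1]
grip_width: -0.0001
```

>>> arm_command:
  steps:
    - {"delta_pos": [0, 0, -1], "dr": [0, 0, 0]}
    - {"delta_pos": [0, 0, -1], "dr": [0, 0, 0]}

```text
time_s: 7.85
position: [0.4122, -0.3334, 0.0634]
tool_rot: [[0.927, -0.374, -0.0], [-0.374, -0.927, 0.0], [-0.0, -0.0, -1.0]]
ft_force: [-0.0, 0.6, -0.3]
grip_width: -0.0001
```

```bash
python3 - <<'E'
from h import *
W=env.get_image("wrist");S=env.get_image("side");cs=env.get_calibration("side")
q=proj(cs,np.array([.412,-.333,.06]))
a=cv2.resize(cv2.getRectSubPix(S,(40,40),tuple(map(float,q))),(400,400),interpolation=cv2.INTER_CUBIC)
b=cv2.resize(W[140:300,245:405],(400,400),interpolation=cv2.INTER_CUBIC)
cv2.imwrite("pics/w5.png",np.hstack([b,a]))
E
```

```text
(no output)
```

View pics/w5.png

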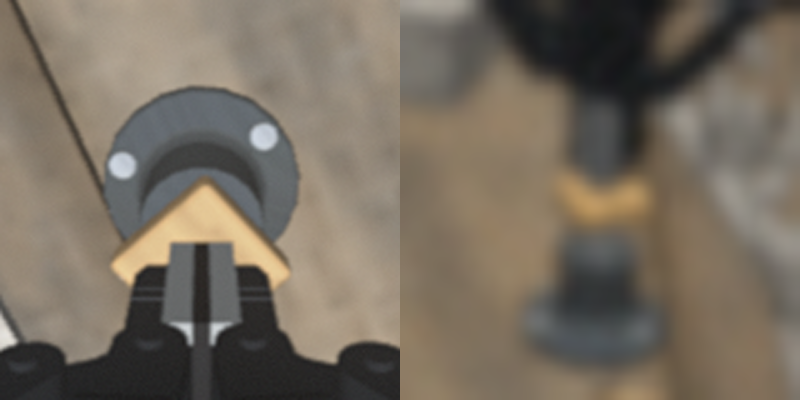

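The fingers overlap the head in both views (side tip row ~180, head ~190), so they are above it, with contact a few mm away.

>>> arm_command:
  steps:
    - {"delta_pos": [0, 0, -1], "dr": [0, 0, 0]}
    - {"delta_pos": [0, 0, -1], "dr": [0, 0, 0]}
    - {"delta_pos": [0, 0, -1], "dr": [0, 0, 0]}

```text
time_s: 8.25
position: [0.4122, -0.3335, 0.0607]
tool_rot: [[0.927, -0.374, 0.0], [-0.374, -0.927, -0.0], [0.0, 0.0, -1.0]]
ft_force: [-0.8, 1.2, 2.8]
grip_width: 0.0
```

>>> arm_command:
  steps:
    - {"delta_pos": [0, 0, -1], "dr": [0, 0, 0]}
    - {"delta_pos": [0, 0, -1], "dr": [0, 0, 0]}

```text
time_s: 8.45
position: [0.4122, -0.3334, 0.0586]
tool_rot: [[0.927, -0.374, 0.0], [-0.374, -0.927, -0.0], [0.0, 0.0, -1.0]]
ft_force: [-0.3, 1.3, 3.2]
grip_width: 0.0002
```

>>> arm_command:
  steps:
    - {"delta_pos": [0, 0, -1], "dr": [0, 0, 0]}
    - {"delta_pos": [0, 0, -1], "dr": [0, 0, 0]}

```text
time_s: 8.65
position: [0.4122, -0.3334, 0.0565]
tool_rot: [[0.927, -0.374, 0.0], [-0.374, -0.927, -0.0], [0.0, 0.0, -1.0]]
ft_force: [-0.4, 1.3, 4.0]
grip_width: -0.0002
```

>>> arm_command:
  steps:
    - {"delta_pos": [0, 0, -1], "dr": [0, 0, 0]}
    - {"delta_pos": [0, 0, -1], "dr": [0, 0, 0]}

```text
time_s: 8.85
position: [0.4122, -0.3334, 0.0545]
tool_rot: [[0.927, -0.374, 0.0], [-0.374, -0.927, -0.0], [0.0, 0.0, -1.0]]
ft_force: [-0.3, 0.9, 2.9]
grip_width: 0.0
```

Contact came at TCP z of about 0.061 with a steady 3–4 N, so the stop is sliding. The end should be 14–19 mm further down.

>>> arm_command:
  steps:
    - {"delta_pos": [0, 0, -1], "dr": [0, 0, 0]}
    - {"delta_pos": [0, 0, -1], "dr": [0, 0, 0]}
    - {"delta_pos": [0, 0, -1], "dr": [0, 0, 0]}
    - {"delta_pos": [0, 0, -1], "dr": [0, 0, 0]}

```text
time_s: 9.25
position: [0.4122, -0.3335, 0.0504]
tool_rot: [[0.927, -0.374, 0.0], [-0.374, -0.927, -0.0], [0.0, 0.0, -1.0]]
ft_force: [0.2, 0.2, 3.3]
grip_width: -0.0003
```

>>> arm_command:
  steps:
    - {"delta_pos": [0, 0, -1], "dr": [0, 0, 0]}
    - {"delta_pos": [0, 0, -1], "dr": [0, 0, 0]}

```text
time_s: 9.45
position: [0.4122, -0.3335, 0.0485]
tool_rot: [[0.927, -0.374, 0.0], [-0.374, -0.927, -0.0], [0.0, 0.0, -1.0]]
ft_force: [-0.6, 0.3, 4.1]
grip_width: -0.0002
```

>>> arm_command:
  steps:
    - {"delta_pos": [0, 0, -1], "dr": [0, 0, 0]}

```text
time_s: 9.55
position: [0.4122, -0.3334, 0.0474]
tool_rot: [[0.927, -0.374, 0.0], [-0.374, -0.927, -0.0], [0.0, 0.0, -1.0]]
ft_force: [-0.9, 0.0, 2.5]
grip_width: 0.0002
```

>>> arm_command:
  steps:
    - {"delta_pos": [0, 0, -1], "dr": [0, 0, 0]}

```text
time_s: 9.65
position: [0.4122, -0.3334, 0.0464]
tool_rot: [[0.927, -0.374, 0.0], [-0.374, -0.927, -0.0], [0.0, 0.0, -1.0]]
ft_force: [0.0, 0.6, 4.0]
grip_width: 0.0002
```

>>> arm_command:
  steps:
    - {"delta_pos": [0, 0, -1], "dr": [0, 0, 0]}

```text
time_s: 9.75
position: [0.4122, -0.3334, 0.0455]
tool_rot: [[0.927, -0.374, 0.0], [-0.374, -0.927, -0.0], [0.0, 0.0, -1.0]]
ft_force: [0.5, 1.2, 3.2]
grip_width: 0.0003
```

>>> arm_command:
  steps:
    - {"delta_pos": [0, 0, -0.5], "dr": [0, 0, 0]}
    - {"delta_pos": [0, 0, 0], "dr": [0, 0, 0]}

```text
time_s: 9.95
position: [0.4122, -0.3335, 0.0452]
tool_rot: [[0.927, -0.374, 0.0], [-0.374, -0.927, -0.0], [0.0, 0.0, -1.0]]
ft_force: [-0.4, 1.2, 5.8]
grip_width: 0.0001
```

>>> arm_command:
  steps:
    - {"delta_pos": [0, 0, -0.5], "dr": [0, 0, 0]}
    - {"delta_pos": [0, 0, 0], "dr": [0, 0, 0]}

```text
time_s: 10.15
position: [0.4122, -0.3335, 0.0452]
tool_rot: [[0.927, -0.374, 0.0], [-0.374, -0.927, -0.001], [0.001, 0.0, -1.0]]
ft_force: [-2.4, 2.2, 10.5]
grip_width: -0.0001
```

>>> arm_command:
  steps:
    - {"delta_pos": [0, 0, -0.5], "dr": [0, 0, 0]}
    - {"delta_pos": [0, 0, 0], "dr": [0, 0, 0]}

```text
time_s: 10.35
position: [0.4123, -0.3335, 0.0451]
tool_rot: [[0.927, -0.374, 0.001], [-0.374, -0.927, -0.001], [0.001, 0.001, -1.0]]
ft_force: [-3.0, 2.8, 14.9]
grip_width: 0.0001
```

It bottomed out at z = 0.0452: the force rose to 15 N with no motion, after about 16 mm of travel, within the 14–19 mm expected. I withdraw straight up.

>>> arm_command:
  steps:
    - {"delta_pos": [0, 0, 2], "dr": [0, 0, 0]}
    - {"delta_pos": [0, 0, 5], "dr": [0, 0, 0]}
    - {"delta_pos": [0, 0, 10], "dr": [0, 0, 0]}
    - {"delta_pos": [0, 0, 20], "dr": [0, 0, 0]}
    - {"delta_pos": [0, 0, 25], "dr": [0, 0, 0]}
    - {"delta_pos": [0, 0, 25], "dr": [0, 0, 0]}
    - {"delta_pos": [0, 0, 25], "dr": [0, 0, 0]}
    - {"delta_pos": [0, 0, 25], "dr": [0, 0, 0]}
    - {"delta_pos": [0, 0, 25], "dr": [0, 0, 0]}
    - {"delta_pos": [0, 0, 20], "dr": [0, 0, 0]}
    - {"delta_pos": [0, 0, 0], "dr": [0, 0, 0]}
    - {"delta_pos": [0, 0, 0], "dr": [0, 0, 0]}

```text
time_s: 11.55
position: [0.412, -0.3332, 0.2258]
tool_rot: [[0.927, -0.374, -0.0], [-0.374, -0.927, 0.0], [-0.0, -0.0, -1.0]]
ft_force: [0.7, 0.6, -0.7]
grip_width: 0.0001
```

```bash
python3 - <<'E'
from h import *
W=env.get_image("wrist");S=env.get_image("side");cs=env.get_calibration("side")
print(env.observe()["ft_force"])
q=proj(cs,np.array([.412,-.333,.06]))
a=cv2.resize(cv2.getRectSubPix(S,(60,60),tuple(map(float,q))),(400,400),interpolation=cv2.INTER_CUBIC)
cv2.imwrite("pics/w6.png",np.hstack([W[:,140:540],a]))
E
```

```text
[-0.15424395 -0.95179622 -0.5988487 ]
```

View pics/w6.png

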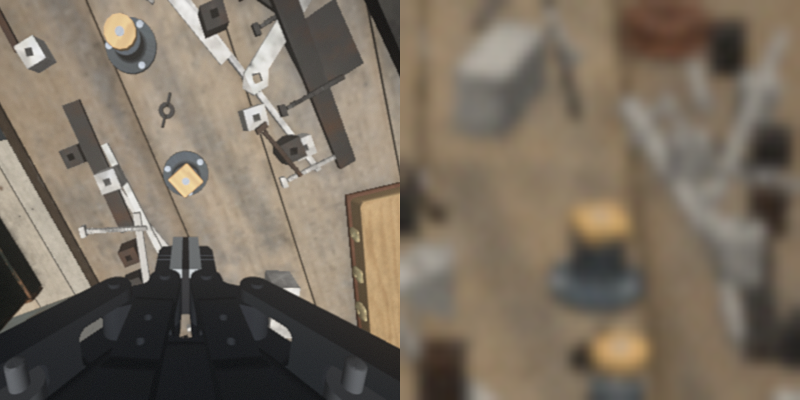

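In the wrist view the head at (185,180) now sits close on its foot. In the side view it dropped about 25 crop rows, or roughly 16 mm. The wing nut and the neighbouring stop are where they were.

```bash
python3 -c "
from rig import env
print(env.close_job())"
```

```text
the job is handed in; nothing more can be done
None
```

The raised square-headed stop, at about (0.412, -0.333), is pushed all the way down, and the job is handed in. I pressed it with the shut fingertips and withdrew straight up.

- **Push:** it slid under a steady 3–4 N for about 16 mm, within the 14–19 mm expected. It then stopped dead while the force rose to 15 N, so the head is on its foot.
- **Last look:** the side and wrist views show the head low on its collar. The wing nut and the one neighbouring round stop in view are where they were. I took no final overview of the other stops and loose things. The arm passed well above them, and every force reading away from the push stayed at noise level.
- **Disagreement:** contact came about 20 mm lower than the stated 22 mm nose length predicted. The camera views agreed that the fingertips sat higher than nominal, and I did not find the cause. I therefore relied on the force and the pictures for the depth.

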